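Stack the bead trays on their base and put the cover on

ROBOT

A 6-joint arm with a two-finger parallel gripper is mounted at the origin on the work surface. World frame = base frame: x ahead of the robot, y to its left, z up, the work surface at z = 0. Lengths are in m, angles in rad, forces in N, time in s.
With the tool pointing down it reaches from about 0.275 to 0.85 m from the base axis. Payload 5.2 kg.
Tool frame: the origin (TCP) lies midway between the tips of the shut fingers; the grasp point (between the pads) lies r.grip_point_offset behind it (r.grip_point_offset is the distance from the TCP to the grasp point, in m); x points along the fingers, y is the direction in which the jaws open and shut, and the axes are right-handed (so a half turn about x gives the same grasp; the last joint's range is limited). The gripper opens to 85 mm and grips with 20 to 120 N. Pads are 22 mm wide; open, the fingers measure 114 mm over their backs; the gripper's body (76 mm by 85 mm) begins 54 mm behind the grasp point. The pads swing forward as they close: fully open they stand 13 mm farther back than shut.
Start: joints at [-1.431, 0.259, 1.535, -0, 1.348, -0.203], TCP at [0.185, -0.518, 0.231] pointing down, gripper open.
Joint ranges: [-3.14, 3.14], [-0.91, 2.08], [0.19, 2.58], [-1.22, 4.36], [0.22, 2.71], [-3.12, 3.12]. Speed limits (rad/s): [2.57, 2.57, 3.14, 3.14, 3.14, 3.14].

INTERFACE

Orientations are given as a unit quaternion [w, x, y, z].
In Python, from bench import r gives the robot as it stands.
- The arm moves only by the shell command python3 -m crank 'ROWS' [OPENING]. ROWS is JSON, a list of rows, each an object of numbers: "dx", "dy", "dz": the shift along the tool's x, y, z in units of 60 mm (1.0 is 60 mm); "roll": the turn about the tool's x in units of 10 degrees (1.0 is 10 degrees). A call has exactly 5 rows; each row is the pose to reach, as a shift and turn from the pose commanded when the call began, along the tool's axes at that moment; what a row does not reach only later rows make up. A row lasts 1/8 s, in which the tool goes at most 62.5 mm and 10.7 degrees, less where a joint would pass 70% of its speed; a pose out of reach is approached as far as the arm can. A call with a gripper value outside its range is refused whole. OPENING is the opening, from 0 (shut) to 1 (fully open), set as the call begins (- or left out, the last holds). The fingers move at their own pace and stop on an object; the grip force is fixed at half the most. Time passes only in rows, so rows that repeat a pose let the fingers close, or fill a call up. It gives the time, the measured TCP pose, the force and the opening at its end, in the units of the state.
- r.get_state(): the state, without advancing time (a new reading comes with each control period).
- r.snapshot(name): name is "scene" or "side" or "wrist"; returns a dict with "color" (384x512x3 uint8, red, green, blue), "fx", "fy", "cx", "cy" (pixels), "eye" and "orientation" of the camera in the world; the wrist camera has in their place "mount" (4x4, takes a point from camera to tool coordinates, whose origin is the TCP and whose axes are the tool frame's). Camera axes: x right, y up, looking along -z (the intrinsics and any distortion apply to the point x, -y, -z); pixel columns grow to the right and rows downward; lengths in m; the calibration is good to about 2 mm. The wrist camera is an equidistant fisheye: a pixel r from the principal point sees the ray r / f radians off the axis. A picture is of the moment at which its call begins: read the wrist's pose just before it. There is no depth.
- r.sign_off(): hands the job in, once; it reports no verdict.
The state is a dict: "time_s": time; "qpos": joint angles; "qd": joint speeds; "joint_efforts": joint torques, N m; "position": TCP position; "tcp_rot": TCP orientation; "contact_force": force on the tool from outside, world axes, zero at the start; "moment": the same for the moment, N m; "grip_width": finger opening in m.
Only numpy, scipy, OpenCV 4.12 (cv2) and the standard library are available. Lean on these libraries where they do the work, as an engineer would, in place of code of your own. Each camera call takes 0.05 s, during which the arm holds its last target. There are 200 camera calls.

TASK

Clear up the bead trays: build them into one upright stack on the wooden base, one at a time from the bottom, first the undivided tray, then the one with two compartments, then the one with four, and last the wooden cover. Each must sit squarely and fully down in the one below, with its foot inside the rim, and be let go; none may be tipped over on the way. Leave the jar, the spool, the tin and the gift box standing where they are.

Things in the scene. Friction and masses are not known exactly. Their poses are not given: they have to be found in the camera images.
- tray_open_c (a point): black square bead tray, pale felt floor, undivided (one compartment); 60 x 60 x 32 mm high, walls 3 mm. Its lowest 4 mm is a 46 mm square foot that drops inside the 54 mm square opening of the tray or base below, the body resting on that rim: each tray adds 28 mm to a stack. Point: its centre, 16 mm below the rim; axes along its sides, z up. 60 g. Grasp across two opposite outer walls.
- tray_two_c (a point): black square bead tray, pale felt floor, one divider, two compartments; 60 x 60 x 32 mm high, walls 3 mm. Its lowest 4 mm is a 46 mm square foot that drops inside the 54 mm square opening of the tray or base below, the body resting on that rim: each tray adds 28 mm to a stack. Point: its centre, 16 mm below the rim; axes along its sides, z up. 60 g. Grasp across two opposite outer walls.
- tray_four_c (a point): black square bead tray, pale felt floor, two crossing dividers, four compartments; 60 x 60 x 32 mm high, walls 3 mm. Its lowest 4 mm is a 46 mm square foot that drops inside the 54 mm square opening of the tray or base below, the body resting on that rim: each tray adds 28 mm to a stack. Point: its centre, 16 mm below the rim; axes along its sides, z up. 60 g. Grasp across two opposite outer walls.
- cover_grip (a point): brown wooden cover: 60 x 60 x 6 mm plate, the same 4 mm deep, 46 mm square foot beneath, and on top a grip bar 36 mm long (x), 14 wide (y), 20 high; 30 mm tall in all, 50 g. Point: centre of the grip bar, 10 mm below its top, 20 mm above the foot's lowest face, 16 mm above the plate's underside, which rests on the rim of the tray below; z up.
- base_top (a point): fixed, flat wooden base plate, 84 x 84 x 16 mm, with a 54 mm square recess 6 mm deep in its middle that takes a tray's foot with 4 mm to spare all round. Point: centre of its top face, at rim level, 16 mm above the work surface; axes along its sides, z up. The centre of a tray seated on it is 12 mm above this point.
- jar_c (a point): bystander: small amber glass jar of 42 mm diameter, 55 mm tall, steel cap, upright; point at its centre.
- spool_c (a point): bystander: empty wooden thread spool of 38 mm diameter, 45 mm tall, upright; point at its centre.
- tin_c (a point): bystander: pale aluminium tin of 46 mm diameter, 42 mm tall, upright; point at its centre.
- giftbox_c (a point): bystander: open kraft cardboard gift box 85 x 65 x 30 mm; point at its centre.
There are look-alikes about, which are no part of the job. Leave any turquoise look-alike of the part that bears tray_four_c alone.

How it is judged:
On the way, in this order (a step that is already met when the one before it is completed fails the run):
1. the undivided tray is seated in the base (horizontal distance between tray_open_c and base_top below 0.008 m and z of tray_open_c in the frame of base_top between 0.0095 and 0.0145 m and angle between tray_open_c's own z axis and vertical below 0.06 rad), for 0.2 s.
2. the two-compartment tray is seated on the undivided tray in the base (all of step 1 and horizontal distance between tray_two_c and tray_open_c below 0.008 m and z of tray_two_c in the frame of tray_open_c between 0.0255 and 0.0305 m and angle between tray_two_c's own z axis and vertical below 0.06 rad), for 0.2 s.
3. the four-compartment tray is seated on these two (all of step 2 and horizontal distance between tray_four_c and tray_two_c below 0.008 m and z of tray_four_c in the frame of tray_two_c between 0.0255 and 0.0305 m and angle between tray_four_c's own z axis and vertical below 0.06 rad), for 0.2 s.
At the end, for the whole second after the job is handed in: From the bottom: base, undivided tray, two-compartment tray, four-compartment tray, cover; each within 8 mm sideways of the centre of the one below, within 2.5 mm of its fully seated height, upright within 0.06 rad, and at rest (all of step 3 and horizontal distance between cover_grip and tray_four_c below 0.008 m and z of cover_grip in the frame of tray_four_c between 0.0295 and 0.0345 m and angle between cover_grip's own z axis and vertical below 0.06 rad and linear speed of each of tray_open, tray_two, tray_four, cover below 0.01 m/s); the robot touches nothing.
It fails at once if a bystander (jar, spool, tin, gift box) is shifted by more than 25 mm or knocked over (distance of any of jar_c, spool_c, tin_c, giftbox_c from where it was at the start of the episode above 0.025 m or angle between any of jar_c, spool_c, tin_c, giftbox_c's own z axis and vertical above 0.5 rad).
It fails at once if a tray or the cover is tipped over (angle between any of tray_open_c, tray_two_c, tray_four_c, cover_grip's own z axis and vertical above 0.6 rad).
It also fails if it takes over 125 s, if anything falls off the work surface, if the arm or the gripper's body presses on something with over 40 N, if the wrist force passes 120 N, or if a joint passes its speed limit or range.

## Working session

There is one attempt and no reset: what is moved stays moved. The work goes in short steps, Python scripts to look and compute and a shell command to move; the robot and the scene stay as the last step left them, time stands still between calls to the robot, and variables do not carry over. Pictures are saved under pics/ and viewed, about 12 in all and at most 16, crops included, and the job is handed in when it is done.

```bash
ls; mkdir -p pics
python3 - <<'E'
from bench import r
import cv2,numpy as np
s=r.get_state();print({k:np.round(v,4).tolist() for k,v in s.items()},r.grip_point_offset)
a=r.snapshot("scene");b=r.snapshot("side");w=r.snapshot("wrist")
for n,x in (("scene",a),("side",b),("wrist",w)):
    cv2.imwrite(f"pics/{n}0.png",x["color"][:,:,::-1])
    print(n,{k:np.round(v,4).tolist() for k,v in x.items() if k!="color"})
E
```

```text
pics
{'time_s': 0.0, 'qpos': [-1.4308, 0.2593, 1.5361, -0.0, 1.348, -0.2028], 'qd': [0.001, 0.0006, 0.0006, 0.0011, -0.0014, -0.0005], 'joint_efforts': [0.0006, -44.602, -29.057, -0.0005, 0.0116, 0.0], 'position': [0.1848, -0.5175, 0.2305], 'tcp_rot': [0.12, 0.6968, 0.1212, -0.6967], 'contact_force': [-0.5526, 0.4737, 0.6075], 'moment': [-0.0481, 0.0075, 0.0372], 'grip_width': 0.0855} 0.0187
scene {'fx': 463.1939, 'fy': 463.1939, 'cx': 249.0871, 'cy': 189.6058, 'eye': [0.7527, 0.4049, 0.9202], 'orientation': [0.2328, 0.0616, 0.2426, 0.9398]}
side {'fx': 380.2064, 'fy': 380.2064, 'cx': 255.7322, 'cy': 195.2984, 'eye': [0.4514, -0.6179, 0.6488], 'orientation': [0.921, 0.3856, -0.0156, -0.0529]}
wrist {'fx': 297.3186, 'fy': 297.3186, 'cx': 249.5645, 'cy': 193.3474, 'mount': [[-0.0, 0.2625, -0.9649, -0.1433], [1.0, 0.0001, 0.0, -0.0015], [0.0001, -0.9649, -0.2625, -0.066], [0.0, 0.0, 0.0, 1.0]]}
```

View pics/scene0.png

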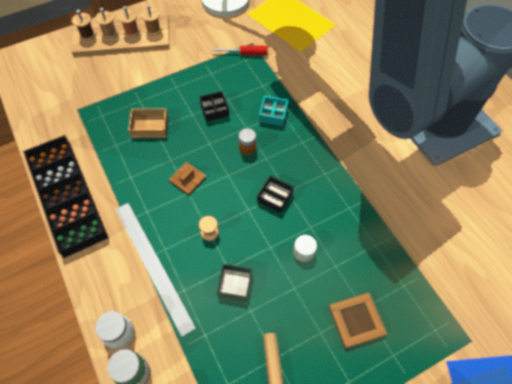

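View pics/side0.png

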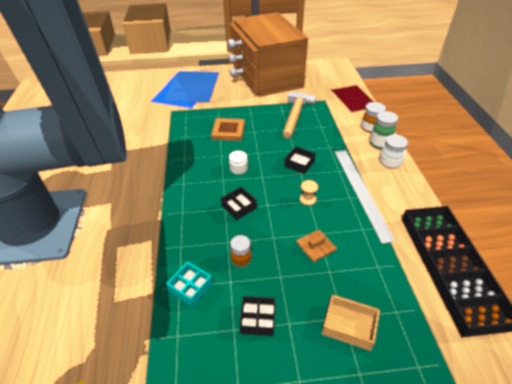

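Candidates in the scene image:
- Four-compartment: black at (214,107). The turquoise look-alike at (273,111) is to be left alone.
- Two-compartment: black at (275,196).
- Undivided: black at (236,284). The kraft gift box at (148,123) and the bead rack at (65,195) are not it.
- Cover: brown at (187,179). Base: at (358,320).

Next come the close crop and a rough fix from both views.

```bash
cat > h.py <<'E'
from bench import r
import cv2,numpy as np
from scipy.spatial.transform import Rotation as R
def rot(q): return R.from_quat([q[1],q[2],q[3],q[0]]).as_matrix()
def shot(n):
    s=r.get_state(); c=r.snapshot(n)
    if n=="wrist":
        T=np.eye(4);T[:3,:3]=rot(s["tcp_rot"]);T[:3,3]=s["position"];T=T@c["mount"]
        c["R"],c["eye"]=T[:3,:3],T[:3,3]
    else: c["R"]=rot(c["orientation"]);c["eye"]=np.array(c["eye"])
    c["fish"]=n=="wrist"; c["s"]=s
    return c
def plane(c,uv,z):
    "pixels -> world points on height z"
    p=(np.atleast_2d(uv).astype(float)-[c["cx"],c["cy"]])/[c["fx"],c["fy"]]
    if c["fish"]:
        t=np.linalg.norm(p,axis=1,keepdims=True);p=p/np.maximum(t,1e-9)*np.tan(t)
    d=np.c_[p[:,0],-p[:,1],-np.ones(len(p))]@c["R"].T
    return c["eye"]+d*((z-c["eye"][2])/d[:,2])[:,None]
def proj(c,P):
    q=(np.atleast_2d(P)-c["eye"])@c["R"];q=q*[1,-1,-1]
    p=q[:,:2]/q[:,2:]
    if c["fish"]:
        t=np.linalg.norm(p,axis=1,keepdims=True);p=p/np.maximum(t,1e-9)*np.arctan(t)
    return p*[c["fx"],c["fy"]]+[c["cx"],c["cy"]]
E
python3 - <<'E'
from h import *
a=shot("scene");b=shot("side")
for n,u,v,z in (("open",(236,282),(300,159),.03),("two",(275,194),(239,202),.03),("four",(214,105),(258,315),.03),("cover",(188,178),(317,245),.015),("base",(358,320),(229,128),.012),("jar",(247,135),(240,243),.055),("spool",(208,222),(309,186),.045),("tin",(305,242),(238,156),.042),("gift",(148,122),(352,320),.02),("turq",(273,109),(189,282),.03)):
    print(n,plane(a,u,z)[0,:2].round(3),plane(b,v,z)[0,:2].round(3))
C=[cv2.resize(a["color"][y-30:y+30,x-30:x+30],(260,260),interpolation=cv2.INTER_CUBIC) for x,y in((236,284),(275,196),(214,107),(187,179),(358,320),(273,111))]
cv2.imwrite("pics/crop.png",np.vstack([np.hstack(C[:3]),np.hstack(C[3:])])[:,:,::-1])
E
```

```text
open [0.64  0.143] [0.64  0.125]
two [0.475 0.006] [ 0.472 -0.01 ]
four [ 0.485 -0.279] [ 0.484 -0.291]
cover [ 0.624 -0.128] [ 0.625 -0.141]
base [0.463 0.316] [0.468 0.312]
jar [ 0.464 -0.146] [ 0.465 -0.148]
spool [0.635 0.006] [0.637 0.007]
tin [0.479 0.137] [0.482 0.141]
gift [ 0.646 -0.314] [ 0.648 -0.315]
turq [ 0.364 -0.201] [ 0.362 -0.21 ]
```

View pics/crop.png

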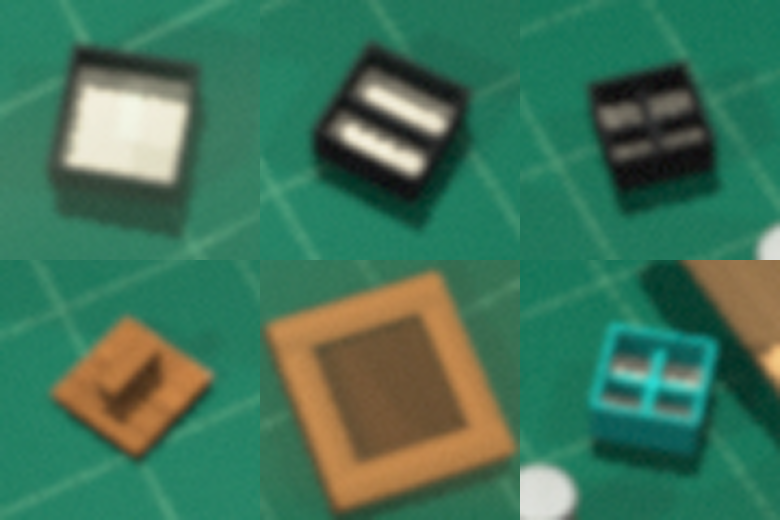

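The crop confirms the choices: undivided, two and four are the black trays, the cover is the brown plate with a bar, and turquoise is the decoy. Next, rough yaws and the moves that put the wrist camera over the undivided tray.

```bash
cat >> h.py <<'E'
def go(xyz,psi,mod=90):
    "print the shift (units of 60 mm, tool axes) and roll (10 deg) to TCP xyz with tool y at yaw psi deg modulo mod"
    s=r.get_state();M=rot(s["tcp_rot"]);d=M.T@(np.array(xyz)-s["position"])/.06
    now=np.degrees(np.arctan2(M[1,1],M[0,1]));e=(psi-now+mod/2)%mod-mod/2
    print("t",round(s["time_s"],2),"at",np.round(s["position"],4),"yaw",round(now,1),"tilt",np.round(M[2,1:],3),"w",round(s["grip_width"],4),"q6",round(s["qpos"][5],2),"|dx dy dz",d.round(3),"roll",round(-e/10,2))
def mask(c,kind,near,z,rad=.06):
    "largest blob of a colour near a world point"
    h=cv2.cvtColor(c["color"],cv2.COLOR_RGB2HSV);H,S,V=[h[...,i].astype(int) for i in range(3)]
    green=(H>65)&(H<100)&(S>90)
    m={"black":(V<70)&~((H>65)&(H<100)&(S>150)),"wood":(H<20)&(S>70)&(V>60),"nongreen":~green}[kind].astype(np.uint8)
    k=np.zeros_like(m);a=np.linspace(0,6.28,40)
    ring=np.c_[near[0]+rad*np.cos(a),near[1]+rad*np.sin(a),0*a+z]
    cv2.fillPoly(k,[proj(c,ring).round().astype(int)],1);m&=k
    cs,_=cv2.findContours(m,cv2.RETR_EXTERNAL,cv2.CHAIN_APPROX_NONE)
    return max(cs,key=cv2.contourArea)[:,0,:]
def square(c,kind,near,z,side,rad=.06):
    "centre and yaw (mod 90) of a square top face at height z; edges on the camera's side replaced by far edge - side"
    q=mask(c,kind,near,z,rad);P=plane(c,q,z)[:,:2]
    P=P[cv2.convexHull(P.astype(np.float32),returnPoints=False)[:,0]]
    (_,_),_,ang=cv2.minAreaRect((P*1000).astype(np.float32));ang=ang%90
    t=np.radians(ang);A=np.array([[np.cos(t),np.sin(t)],[-np.sin(t),np.cos(t)]])
    L=P@A.T;e=A@c["eye"][:2];lo,hi=L.min(0),L.max(0);cen=(lo+hi)/2;ext=(hi-lo)*1000
    for i in (0,1):
        if e[i]>hi[i]: cen[i]=lo[i]+side/2
        elif e[i]<lo[i]: cen[i]=hi[i]-side/2
    print(kind,"centre",(A.T@cen).round(4),"yaw90",round(ang,1),"extents mm",ext.round(1));return A.T@cen,ang
E
python3 - <<'E'
from h import *
a=shot("scene")
for n,k,p,z,s,rd in (("open","black",(.64,.135),.032,.06,.06),("two","black",(.475,-.002),.032,.06,.06),("four","black",(.485,-.285),.032,.06,.06),("cover","wood",(.625,-.135),.01,.06,.05),("base","wood",(.465,.314),.016,.084,.075)):
    print(n,end=" ");square(a,k,p,z,s,rd)
go((.64,.14,.15),0)
E
```

```text
open black centre [0.6369 0.1407] yaw90 59.4 extents mm [10.9 52.7]
two black centre [0.4712 0.002 ] yaw90 32.7 extents mm [71.8 62.8]
four black centre [ 0.4843 -0.2849] yaw90 79.3 extents mm [78.9 61.1]
cover wood centre [ 0.6248 -0.1331] yaw90 24.2 extents mm [61.2 60.7]
base wood centre [0.4649 0.3136] yaw90 79.4 extents mm [84.9 85.4]
t 0.3 at [ 0.1849 -0.5178  0.231 ] yaw -70.4 tilt [-0.001 -0.   ] w 0.0851 q6 -0.2 |dx dy dz [  1.357  -7.775 -10.829] roll 1.96
```

```bash
python3 -m crank '[{"dy":-0.5,"dz":-0.7},{"dy":-1.0,"dz":-1.4},{"dy":-1.6,"dz":-2.2},{"dy":-2.2,"dz":-3.0},{"dy":-2.6,"dz":-3.6}]' 1
python3 -m crank '[{"dy":-0.5,"dz":-0.7},{"dy":-1.1,"dz":-1.5},{"dy":-1.6,"dz":-2.2},{"dy":-2.2,"dz":-3.0},{"dy":-2.6,"dz":-3.6}]' 1
python3 -m crank '[{"dy":-0.5,"dz":-0.7,"roll":-1},{"dy":-1.1,"dz":-1.5,"roll":-2},{"dy":-1.6,"dz":-2.2,"roll":-3},{"dy":-2.2,"dz":-3.0,"roll":-4},{"dy":-2.6,"dz":-3.6,"dx":0.5,"roll":-5}]' 1
python3 - <<'E'
from h import *
go((.64,.14,.12),-15)
w=shot("wrist");cv2.imwrite("pics/w1.png",w["color"][:,:,::-1])
go((.64,.14,.12),-15)
E
```

```text
t 0.3 at [ 0.1849 -0.5178  0.231 ] yaw -70.4 tilt [-0.001 -0.   ] w 0.0851 q6 -0.2 |dx dy dz [  1.857  -7.774 -10.829] roll 3.46
t 0.35 at [ 0.1849 -0.5179  0.2311] yaw -70.4 tilt [-0. -0.] w 0.0853 q6 -0.2 |dx dy dz [  1.856  -7.777 -10.83 ] roll 3.46invalid input at $[0]: expected keys dx, dy, dz, roll
invalid input at $[0]: expected keys dx, dy, dz, roll
invalid input at $[0]: expected keys dx, dy, dz, roll
```

View pics/w1.png

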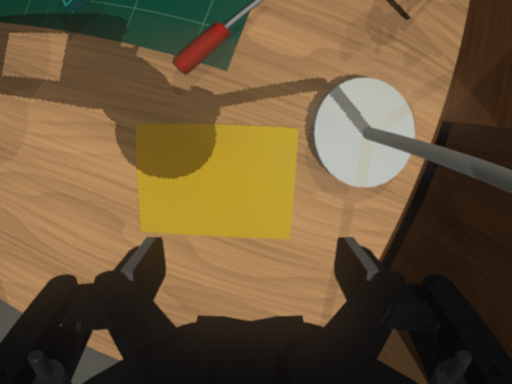

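```bash
python3 -m crank '[{"dx":0,"dy":-0.5,"dz":-0.7,"roll":0},{"dx":0,"dy":-1.0,"dz":-1.4,"roll":0},{"dx":0,"dy":-1.6,"dz":-2.2,"roll":0},{"dx":0,"dy":-2.2,"dz":-3.0,"roll":0},{"dx":0,"dy":-2.6,"dz":-3.6,"roll":0}]' 1
python3 -m crank '[{"dx":0,"dy":-0.5,"dz":-0.7,"roll":0},{"dx":0,"dy":-1.1,"dz":-1.5,"roll":0},{"dx":0,"dy":-1.6,"dz":-2.2,"roll":0},{"dx":0,"dy":-2.2,"dz":-3.0,"roll":0},{"dx":0,"dy":-2.6,"dz":-3.6,"roll":0}]' 1
python3 -m crank '[{"dx":0.2,"dy":-0.5,"dz":-0.7,"roll":-1},{"dx":0.4,"dy":-1.1,"dz":-1.5,"roll":-2},{"dx":0.7,"dy":-1.6,"dz":-2.2,"roll":-3},{"dx":1,"dy":-2.2,"dz":-3.0,"roll":-4},{"dx":1.3,"dy":-2.6,"dz":-3.6,"roll":-5}]' 1
python3 - <<'E'
from h import *
go((.64,.14,.12),-15)
w=shot("wrist");cv2.imwrite("pics/w2.png",w["color"][:,:,::-1])
go((.64,.14,.12),-15)
square(w,"black",(.638,.14),.032,.06,.055)
E
```

```text
time_s: 0.98
position: [0.3367, -0.2963, 0.2315]
tcp_rot: [0.121, 0.697, 0.121, -0.697]
contact_force: [0.4, 0.4, 0.1]
grip_width: 0.0853
time_s: 1.6
position: [0.4878, -0.0767, 0.2315]
tcp_rot: [0.121, 0.697, 0.121, -0.696]
contact_force: [0.4, -0.2, -0.1]
grip_width: 0.0854
time_s: 2.22
position: [0.6388, 0.143, 0.1526]
tcp_rot: [0.406, 0.579, 0.406, -0.579]
contact_force: [0.5, -0.8, 0.7]
grip_width: 0.0857
t 2.23 at [0.6388 0.143  0.1526] yaw -20.0 tilt [ 0. -0.] w 0.0857 q6 0.4 |dx dy dz [0.543 0.035 0.04 ] roll -0.5
t 2.27 at [0.6398 0.1468 0.1492] yaw -19.5 tilt [-0.002 -0.002] w 0.0853 q6 0.39 |dx dy dz [0.487 0.041 0.107] roll -0.45
black centre [0.6422 0.143 ] yaw90 51.8 extents mm [40.7 54.5]
```

View pics/w2.png

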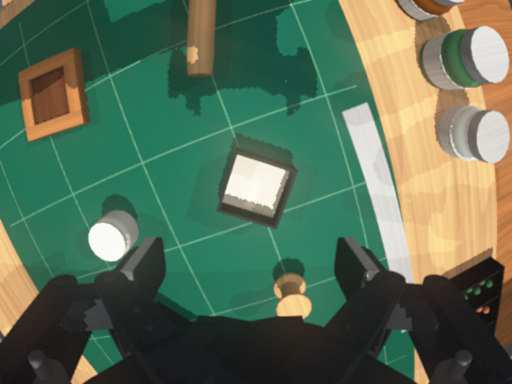

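```bash
python3 -m crank '[{"dx":0.1,"dy":0,"dz":0,"roll":0.8},{"dx":0.3,"dy":0,"dz":0,"roll":1.6},{"dx":0.4,"dy":0,"dz":0,"roll":1.6},{"dx":0.4,"dy":0,"dz":0,"roll":1.6},{"dx":0.4,"dy":0,"dz":0,"roll":1.6}]' 1 | head -2
python3 - <<'E'
from h import *
w=shot("wrist");cv2.imwrite("pics/w3.png",w["color"][:,:,::-1])
go((.64,.14,.12),-36)
c=proj(w,(.64,.142,.032))[0];print(c.round(1))
h=cv2.cvtColor(w["color"],cv2.COLOR_RGB2HSV);x,y=c.round().astype(int)
print(h[y,x-60:x+60:2].tolist());print(h[y-60:y+60:2,x].tolist())
E
```

```text
time_s: 2.9
position: [0.6382, 0.1404, 0.1299]
t 2.95 at [0.6382 0.1404 0.13  ] yaw -36.3 tilt [ 0.001 -0.001] w 0.0853 q6 0.68 |dx dy dz [ 0.167  0.028 -0.012] roll -0.03
[251.8 192.2]
[[79, 161, 130], [79, 155, 122], [79, 151, 123], [79, 147, 123], [79, 146, 124], [78, 143, 125], [78, 141, 125], [77, 139, 127], [77, 138, 126], [77, 132, 126], [77, 130, 126], [76, 126, 127], [76, 126, 128], [74, 102, 105], [67, 54, 85], [30, 25, 82], [30, 35, 72], [20, 41, 192], [24, 14, 254], [24, 14, 253], [23, 13, 253], [23, 13, 253], [23, 13, 253], [23, 13, 253], [23, 12, 253], [23, 12, 253], [25, 12, 253], [25, 12, 253], [25, 12, 253], [27, 10, 253], [30, 6, 253], [30, 5, 253], [30, 5, 253], [30, 5, 253], [30, 6, 253], [23, 12, 253], [23, 12, 253], [23, 13, 253], [23, 13, 253], [23, 12, 253], [23, 13, 253], [23, 12, 253], [23, 12, 253], [25, 11, 253], [24, 37, 227], [22, 39, 162], [21, 39, 151], [28, 44, 76], [30, 40, 77], [33, 25, 90], [72, 78, 118], [76, 114, 136], [76, 116, 136], [76, 116, 136], [76, 119, 135], [77, 123, 135], [77, 125, 135], [77, 128, 134], [77, 129, 134], [74, 104, 150]]
[
[... 196 characters left out ...]
 [28, 38, 101], [26, 35, 124], [21, 20, 251], [24, 16, 251], [24, 16, 251], [24, 15, 251], [24, 15, 252], [24, 14, 252], [24, 14, 252], [24, 14, 252], [25, 13, 252], [25, 13, 252], [27, 9, 253], [30, 5, 253], [30, 5, 253], [30, 5, 253], [30, 5, 253], [30, 6, 253], [30, 5, 253], [30, 5, 253], [30, 5, 253], [30, 5, 253], [30, 5, 253], [27, 19, 241], [21, 40, 192], [21, 41, 187], [21, 40, 185], [21, 41, 170], [23, 41, 125], [28, 49, 68], [28, 44, 69], [30, 42, 67], [33, 41, 68], [30, 22, 82], [71, 62, 103], [77, 123, 129], [77, 124, 128], [75, 101, 151], [74, 95, 163], [78, 133, 127], [78, 137, 127], [78, 136, 126], [78, 142, 126], [79, 150, 134], [79, 150, 134], [79, 153, 133], [79, 157, 133]]
```

```bash
sed -i 's/"nongreen":~green/"nongreen":~green,"tray":(S<90)|(V<55)/' h.py
python3 - <<'E'
from h import *
w=shot("wrist")
P,a=square(w,"tray",(.639,.141),.032,.06,.058)
go((P[0],P[1],.003),a)
E
```

```text
tray centre [0.6473 0.1321] yaw90 51.4 extents mm [77.7 80.6]
t 3.0 at [0.6382 0.1405 0.13  ] yaw -36.3 tilt [ 0.001 -0.001] w 0.0853 q6 0.68 |dx dy dz [2.116 0.204 0.025] roll 0.23
```

```bash
sed -i 's/(S<90)|(V<55)/(S<85)|(V<55)/; s/^    cs,_=cv2.find/    m=cv2.morphologyEx(m,cv2.MORPH_OPEN,np.ones((7,7)))\n    cs,_=cv2.find/' h.py
sed -i 's/^    q=mask(c,kind,near,z,rad);/    q=mask(c,kind,near,z,rad);im=c["color"][:,:,::-1].copy();cv2.drawContours(im,[q[:,None]],-1,(0,0,255),1);cv2.imwrite("pics\/dbg.png",im)\n    /' h.py
python3 - <<'E'
from h import *
w=shot("wrist")
P,a=square(w,"tray",(.639,.141),.032,.06,.052)
go((P[0],P[1],.003),a)
im=cv2.imread("pics/dbg.png");cv2.imwrite("pics/w4.png",cv2.resize(im[100:290,150:350],None,fx=2,fy=2))
E
```

```text
tray centre [0.6425 0.1391] yaw90 52.3 extents mm [74.5 61.2]
t 3.05 at [0.6382 0.1405 0.1299] yaw -36.3 tilt [ 0.001 -0.001] w 0.0855 q6 0.68 |dx dy dz [ 2.115  0.07  -0.022] roll 0.14
```

View pics/w4.png

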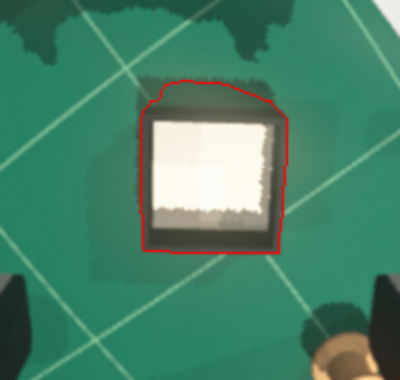

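```bash
python3 -m crank '[{"dx":0.5,"dy":0.07,"dz":-0.02,"roll":0.1},{"dx":1.0,"dy":0.07,"dz":-0.02,"roll":0.1},{"dx":1.6,"dy":0.07,"dz":-0.02,"roll":0.1},{"dx":2.0,"dy":0.07,"dz":-0.02,"roll":0.1},{"dx":2.1,"dy":0.07,"dz":-0.02,"roll":0.1}]' 1
python3 -m crank '[{"dx":0,"dy":0,"dz":0,"roll":0},{"dx":0,"dy":0,"dz":0,"roll":0},{"dx":0,"dy":0,"dz":0,"roll":0},{"dx":0,"dy":0,"dz":0,"roll":0},{"dx":0,"dy":0,"dz":0,"roll":0}]' 0
python3 - <<'E'
from h import *
go((.465,.314,.2),-10.6); print(r.grip_point_offset)
w=shot("wrist");cv2.imwrite("pics/w5.png",w["color"][:,:,::-1])
E
```

```text
time_s: 3.68
position: [0.6408, 0.1389, 0.0017]
tcp_rot: [-0.313, -0.633, -0.314, 0.635]
contact_force: [-0.5, -0.5, 0.9]
grip_width: 0.0853
time_s: 4.3
position: [0.6432, 0.1392, 0.005]
tcp_rot: [0.314, 0.635, 0.313, -0.633]
contact_force: [-0.7, -0.2, 6.4]
grip_width: 0.0591
t 4.3 at [0.6432 0.1392 0.005 ] yaw -37.4 tilt [ 0.002 -0.002] w 0.0591 q6 0.7 |dx dy dz [-3.258 -4.121 -0.521] roll -2.68
0.0187
```

View pics/w5.png

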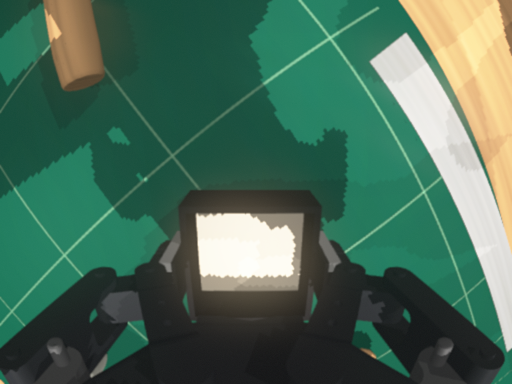

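```bash
python3 -c "
from h import *
w=shot('wrist');square(w,'tray',(.643,.139),.034,.06,.045)"
python3 -m crank '[{"dx":-0.4,"dy":0,"dz":0,"roll":0},{"dx":-1.0,"dy":0,"dz":0,"roll":0},{"dx":-1.7,"dy":0,"dz":0,"roll":0},{"dx":-2.4,"dy":0,"dz":0,"roll":0},{"dx":-3.0,"dy":0,"dz":0,"roll":0}]' 0 | tail -2
python3 -m crank '[{"dx":-0.2,"dy":-0.6,"dz":0.1,"roll":-0.5},{"dx":-0.2,"dy":-1.4,"dz":0.2,"roll":-1.1},{"dx":-0.2,"dy":-2.2,"dz":0.4,"roll":-1.7},{"dx":-0.2,"dy":-3.0,"dz":0.6,"roll":-2.3},{"dx":-0.2,"dy":-3.5,"dz":0.7,"roll":-2.7}]' 0 | tail -2
python3 -m crank '[{"dx":0,"dy":0,"dz":0,"roll":0},{"dx":0,"dy":0,"dz":0,"roll":0},{"dx":0,"dy":0,"dz":0,"roll":0},{"dx":0,"dy":0,"dz":0,"roll":0},{"dx":0,"dy":0,"dz":0,"roll":0}]' 0 | tail -1
python3 - <<'E'
from h import *
w=shot("wrist");P,a=square(w,"wood",(.465,.314),.016,.084,.075);go((P[0],P[1],.1),a)
P,a=square(w,"tray",w["s"]["position"][:2],w["s"]["position"][2]+.027,.06,.045)
im=cv2.imread("pics/dbg.png");cv2.imwrite("pics/w6.png",im)
E
```

```text
tray centre [0.6339 0.127 ] yaw90 52.6 extents mm [82.7 90.4]
contact_force: [-0.3, -0.0, -1.3]
grip_width: 0.059
contact_force: [0.2, 0.2, -0.2]
grip_width: 0.0595
grip_width: 0.059
wood centre [0.4653 0.3145] yaw90 79.1 extents mm [84.3 83.7]
t 6.33 at [0.4499 0.2329 0.1951] yaw -10.4 tilt [-0.  0.] w 0.0587 q6 0.44 |dx dy dz [ 1.585  0.008 -1.385] roll 0.05
tray centre [0.4475 0.2178] yaw90 79.6 extents mm [82.4 89.8]
```

View pics/w6.png

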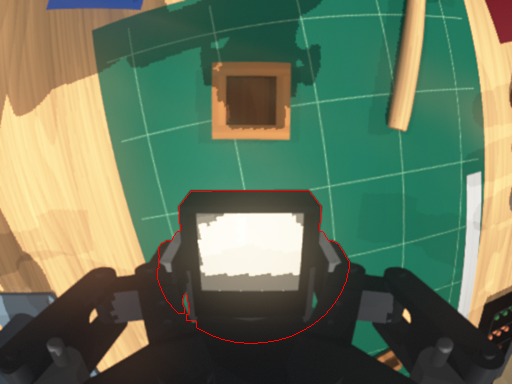

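```bash
python3 -m crank '[{"dx":0,"dy":0,"dz":-0.4,"roll":0},{"dx":0.3,"dy":0.01,"dz":-1.0,"roll":0},{"dx":1.0,"dy":0.01,"dz":-1.38,"roll":0},{"dx":1.7,"dy":0.01,"dz":-1.38,"roll":0},{"dx":2.4,"dy":0.01,"dz":-1.38,"roll":0}]' 0 | tail -2
python3 -m crank '[{"dx":0,"dy":0,"dz":0,"roll":0},{"dx":0,"dy":0,"dz":0,"roll":0},{"dx":0,"dy":0,"dz":0,"roll":0},{"dx":0,"dy":0,"dz":0,"roll":0},{"dx":0,"dy":0,"dz":0,"roll":0}]' 0 | tail -1
python3 - <<'E'
from h import *
go((.4653,.3145,.017),-10.9)
E
```

```text
contact_force: [0.1, -0.8, -0.0]
grip_width: 0.059
grip_width: 0.059
t 7.58 at [0.4655 0.3146 0.0522] yaw -10.4 tilt [ 0.001 -0.001] w 0.059 q6 0.58 |dx dy dz [ 0.587 -0.004  0.003] roll 0.05
```

```bash
python3 -m crank '[{"dx":0.15,"dy":0,"dz":0,"roll":0},{"dx":0.3,"dy":0,"dz":0,"roll":0},{"dx":0.45,"dy":0,"dz":0,"roll":0},{"dx":0.54,"dy":0,"dz":0,"roll":0},{"dx":0.58,"dy":0,"dz":0,"roll":0}]' 0
python3 -m crank '[{"dx":0,"dy":0,"dz":0,"roll":0},{"dx":0,"dy":0,"dz":0,"roll":0},{"dx":0,"dy":0,"dz":0,"roll":0},{"dx":0,"dy":0,"dz":0,"roll":0},{"dx":0,"dy":0,"dz":0,"roll":0}]' 0
```

```text
time_s: 8.2
position: [0.4645, 0.3142, 0.0169]
tcp_rot: [-0.453, -0.543, -0.453, 0.544]
contact_force: [-8.5, -3.9, 22.0]
grip_width: 0.059
time_s: 8.82
position: [0.4646, 0.3142, 0.017]
tcp_rot: [-0.453, -0.543, -0.453, 0.543]
contact_force: [-3.9, -2.1, 6.1]
grip_width: 0.0589
```

```bash
python3 -m crank '[{"dx":0,"dy":0,"dz":0,"roll":0},{"dx":0,"dy":0,"dz":0,"roll":0},{"dx":0,"dy":0,"dz":0,"roll":0},{"dx":0,"dy":0,"dz":0,"roll":0},{"dx":0,"dy":0,"dz":0,"roll":0}]' 1 | tail -2
python3 -m crank '[{"dx":-0.4,"dy":0,"dz":0,"roll":0},{"dx":-0.9,"dy":0,"dz":0,"roll":0},{"dx":-1.5,"dy":0,"dz":0,"roll":0},{"dx":-2.1,"dy":0,"dz":0,"roll":0},{"dx":-2.1,"dy":0,"dz":0,"roll":0}]' 1 | tail -2
python3 - <<'E'
from h import *
w=shot("wrist");square(w,"wood",(.465,.314),.016,.084,.075)
P,a=square(w,"tray",(.465,.314),.044,.06,.045)
go((.472,-.002,.13),32.7-90)
im=cv2.imread("pics/dbg.png");s=cv2.imread("pics/dbg.png");cv2.imwrite("pics/w7.png",cv2.resize(im[90:310,130:380],None,fx=2,fy=2))
E
```

```text
contact_force: [0.0, -0.1, 0.0]
grip_width: 0.0853
contact_force: [-0.7, 0.2, 0.4]
grip_width: 0.0853
wood centre [0.4653 0.315 ] yaw90 78.9 extents mm [84.1 84.3]
tray centre [0.4635 0.3133] yaw90 79.7 extents mm [65.1 59. ]
t 10.12 at [0.4658 0.3148 0.1438] yaw -10.4 tilt [ 0.003 -0.002] w 0.0855 q6 0.58 |dx dy dz [0.224 1.05  5.176] roll -4.31
```

View pics/w7.png

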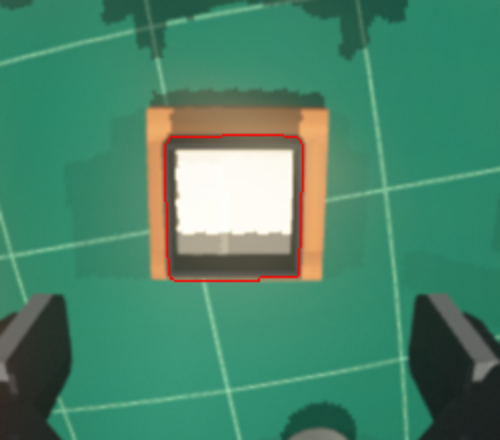

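```bash
python3 -m crank '[{"dx":0,"dy":0.1,"dz":0.5,"roll":0},{"dx":0,"dy":0.2,"dz":1.1,"roll":0},{"dx":0,"dy":0.3,"dz":1.7,"roll":0},{"dx":0,"dy":0.4,"dz":2.3,"roll":0},{"dx":0,"dy":0.5,"dz":2.9,"roll":0}]' 1 | tail -1
python3 -m crank '[{"dx":0,"dy":0.1,"dz":0.6,"roll":-1},{"dx":0,"dy":0.2,"dz":1.2,"roll":-2},{"dx":0,"dy":0.4,"dz":1.8,"roll":-3},{"dx":0.1,"dy":0.5,"dz":2.3,"roll":-4},{"dx":0.2,"dy":0.5,"dz":2.3,"roll":-4.3}]' 1 | tail -1
python3 -m crank '[{"dx":0,"dy":0,"dz":0,"roll":0},{"dx":0,"dy":0,"dz":0,"roll":0},{"dx":0,"dy":0,"dz":0,"roll":0},{"dx":0,"dy":0,"dz":0,"roll":0},{"dx":0,"dy":0,"dz":0,"roll":0}]' 1 | tail -1
python3 - <<'E'
from h import *
w=shot("wrist")
P,a=square(w,"tray",(.472,0),.032,.06,.05)
go((P[0],P[1],.004),a)
cv2.imwrite("pics/w8.png",cv2.resize(cv2.imread("pics/dbg.png")[90:310,130:380],None,fx=2,fy=2))
E
```

```text
grip_width: 0.0853
grip_width: 0.0857
grip_width: 0.0852
tray centre [0.4736 0.0022] yaw90 32.6 extents mm [63.7 73.9]
t 12.05 at [ 0.468  -0.0031  0.1306] yaw 32.7 tilt [0. 0.] w 0.0852 q6 -0.82 |dx dy dz [ 2.11   0.125 -0.025] roll 0.0
```

View pics/w8.png

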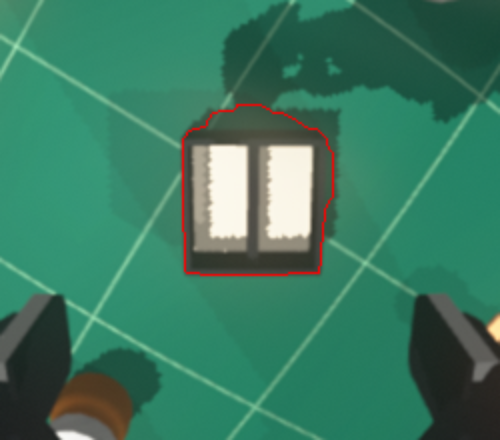

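```bash
python3 -m crank '[{"dx":0.5,"dy":0.1,"dz":-0.02,"roll":0},{"dx":1.0,"dy":0.1,"dz":-0.02,"roll":0},{"dx":1.6,"dy":0.1,"dz":-0.02,"roll":0},{"dx":2.0,"dy":0.1,"dz":-0.02,"roll":0},{"dx":2.1,"dy":0.1,"dz":-0.02,"roll":0}]' 1 |tail -2
python3 -m crank '[{"dx":0,"dy":0,"dz":0,"roll":0},{"dx":0,"dy":0,"dz":0,"roll":0},{"dx":0,"dy":0,"dz":0,"roll":0},{"dx":0,"dy":0,"dz":0,"roll":0},{"dx":0,"dy":0,"dz":0,"roll":0}]' 0
python3 -m crank '[{"dx":-0.4,"dy":0,"dz":0,"roll":0},{"dx":-1.0,"dy":0,"dz":0,"roll":0},{"dx":-1.7,"dy":0,"dz":0,"roll":0},{"dx":-2.3,"dy":0,"dz":0,"roll":0},{"dx":-2.5,"dy":0,"dz":0,"roll":0}]' 0 | tail -2
python3 - <<'E'
from h import *
go((.464,.3135,.155),-10.6)
E
```

```text
contact_force: [-0.3, 0.2, 0.4]
grip_width: 0.0853
time_s: 13.3
position: [0.4734, 0.0007, 0.0057]
tcp_rot: [0.621, 0.34, 0.619, -0.339]
contact_force: [0.2, -0.0, 7.0]
grip_width: 0.0588
contact_force: [0.3, 1.0, -1.9]
grip_width: 0.0586
t 13.93 at [0.4736 0.0007 0.1569] yaw 32.6 tilt [0.003 0.003] w 0.0586 q6 -0.8 |dx dy dz [ 0.025  2.678 -4.475] roll 4.32
```

```bash
python3 -m crank '[{"dx":0,"dy":0.2,"dz":-0.4,"roll":0},{"dx":0,"dy":0.5,"dz":-0.9,"roll":0},{"dx":0,"dy":0.8,"dz":-1.4,"roll":0},{"dx":0,"dy":1.1,"dz":-1.9,"roll":0},{"dx":0,"dy":1.4,"dz":-2.4,"roll":0}]' 0 | tail -1
python3 -m crank '[{"dx":0,"dy":0.3,"dz":-0.5,"roll":0.9},{"dx":0,"dy":0.6,"dz":-1,"roll":1.8},{"dx":0,"dy":0.9,"dz":-1.5,"roll":2.7},{"dx":0,"dy":1.15,"dz":-1.9,"roll":3.6},{"dx":0,"dy":1.28,"dz":-2.08,"roll":4.3}]' 0 | tail -1
python3 -m crank '[{"dx":0.2,"dy":0,"dz":0,"roll":0},{"dx":0.5,"dy":0,"dz":0,"roll":0},{"dx":0.9,"dy":0,"dz":0,"roll":0},{"dx":1.1,"dy":0,"dz":0,"roll":0},{"dx":1.1,"dy":0,"dz":0,"roll":0}]' 0 | tail -2
python3 - <<'E'
from h import *
go((.464,.3135,.0457),-10.6)
E
```

```text
grip_width: 0.0589
grip_width: 0.059
contact_force: [-0.1, 0.6, 0.6]
grip_width: 0.0588
t 15.8 at [0.4619 0.3131 0.0871] yaw -10.3 tilt [-0.003  0.002] w 0.0588 q6 0.58 |dx dy dz [ 0.689  0.035 -0.014] roll 0.03
```

```bash
python3 -m crank '[{"dx":0.15,"dy":0.03,"dz":-0.01,"roll":0},{"dx":0.35,"dy":0.03,"dz":-0.01,"roll":0},{"dx":0.5,"dy":0.03,"dz":-0.01,"roll":0},{"dx":0.6,"dy":0.03,"dz":-0.01,"roll":0},{"dx":0.66,"dy":0.03,"dz":-0.01,"roll":0}]' 0 | sed -n '2p;4,5p'
python3 -m crank '[{"dx":0,"dy":0,"dz":0,"roll":0},{"dx":0,"dy":0,"dz":0,"roll":0},{"dx":0,"dy":0,"dz":0,"roll":0},{"dx":0,"dy":0,"dz":0,"roll":0},{"dx":0,"dy":0,"dz":0,"roll":0}]' 0|sed -n '2p;4,5p'
```

```text
position: [0.4645, 0.3143, 0.0484]
contact_force: [-0.4, -0.1, 1.0]
grip_width: 0.0588
position: [0.4647, 0.3143, 0.049]
contact_force: [-0.2, 0.4, -0.6]
grip_width: 0.0588
```

```bash
python3 -m crank '[{"dx":0.02,"dy":0,"dz":0,"roll":0},{"dx":0.04,"dy":0,"dz":0,"roll":0},{"dx":0.06,"dy":0,"dz":0,"roll":0},{"dx":0.06,"dy":0,"dz":0,"roll":0},{"dx":0.06,"dy":0,"dz":0,"roll":0}]' 0 | sed -n '2p;4,5p'
python3 -m crank '[{"dx":0,"dy":0,"dz":0,"roll":0},{"dx":0,"dy":0,"dz":0,"roll":0},{"dx":0,"dy":0,"dz":0,"roll":0},{"dx":0,"dy":0,"dz":0,"roll":0},{"dx":0,"dy":0,"dz":0,"roll":0}]' 1|sed -n '2p;4,5p'
python3 -m crank '[{"dx":-0.4,"dy":0,"dz":0,"roll":0},{"dx":-0.9,"dy":0,"dz":0,"roll":0},{"dx":-1.5,"dy":0,"dz":0,"roll":0},{"dx":-2.1,"dy":0,"dz":0,"roll":0},{"dx":-2.1,"dy":0,"dz":0,"roll":0}]' 1 | tail -2
python3 - <<'E'
from h import *
w=shot("wrist")
P,a=square(w,"tray",(.465,.314),.072,.06,.05)
go((.4845,-.285,.13),79.3-90)
cv2.imwrite("pics/w9.png",cv2.resize(cv2.imread("pics/dbg.png")[90:310,130:380],None,fx=2,fy=2))
E
```

```text
position: [0.4646, 0.3143, 0.0457]
contact_force: [-2.5, -0.5, 5.3]
grip_width: 0.059
position: [0.4647, 0.3143, 0.0452]
contact_force: [-0.6, 0.1, -1.2]
grip_width: 0.0852
contact_force: [0.2, 0.6, -1.1]
grip_width: 0.0855
tray centre [0.4636 0.3148] yaw90 79.9 extents mm [66.7 59. ]
t 18.98 at [0.4654 0.3147 0.1727] yaw -10.4 tilt [ 0.003 -0.002] w 0.0852 q6 0.58 |dx dy dz [0.7   2.107 9.776] roll 0.03
```

View pics/w9.png

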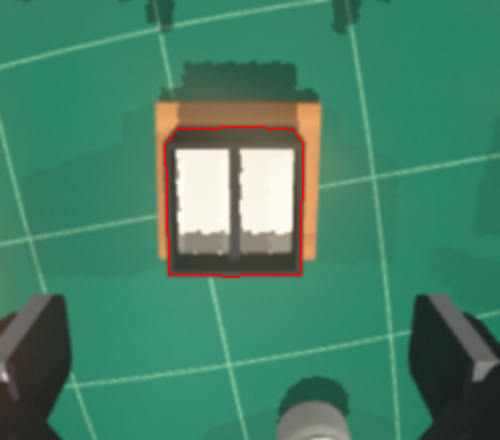

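```bash
python3 -m crank '[{"dx":0,"dy":0.1,"dz":0.5,"roll":0},{"dx":0,"dy":0.2,"dz":1.2,"roll":0},{"dx":0,"dy":0.4,"dz":2.0,"roll":0},{"dx":0,"dy":0.6,"dz":2.8,"roll":0},{"dx":0,"dy":0.8,"dz":3.6,"roll":0}]' 1 | tail -1
python3 -m crank '[{"dx":0,"dy":0.2,"dz":0.8,"roll":0},{"dx":0,"dy":0.3,"dz":1.6,"roll":0},{"dx":0,"dy":0.5,"dz":2.4,"roll":0},{"dx":0,"dy":0.7,"dz":3.2,"roll":0},{"dx":0,"dy":0.8,"dz":3.9,"roll":0}]' 1 | tail -1
python3 -m crank '[{"dx":0,"dy":0.1,"dz":0.6,"roll":0},{"dx":0.1,"dy":0.3,"dz":1.2,"roll":0},{"dx":0.3,"dy":0.4,"dz":1.7,"roll":0},{"dx":0.5,"dy":0.5,"dz":2.1,"roll":0},{"dx":0.7,"dy":0.5,"dz":2.28,"roll":0}]' 1 | tail -1
python3 -m crank '[{"dx":0,"dy":0,"dz":0,"roll":0},{"dx":0,"dy":0,"dz":0,"roll":0},{"dx":0,"dy":0,"dz":0,"roll":0},{"dx":0,"dy":0,"dz":0,"roll":0},{"dx":0,"dy":0,"dz":0,"roll":0}]' 1 | tail -1
python3 - <<'E'
from h import *
w=shot("wrist")
P,a=square(w,"tray",(.4845,-.283),.032,.06,.05)
go((P[0],P[1],.004),a)
cv2.imwrite("pics/w10.png",cv2.resize(cv2.imread("pics/dbg.png")[60:310,130:380],None,fx=2,fy=2))
E
```

```text
grip_width: 0.085
grip_width: 0.0855
grip_width: 0.0852
grip_width: 0.0857
tray centre [ 0.484  -0.2841] yaw90 79.6 extents mm [70.3 60.2]
t 21.52 at [ 0.4832 -0.2854  0.1296] yaw -10.3 tilt [0. 0.] w 0.0851 q6 -0.55 |dx dy dz [ 2.093  0.007 -0.024] roll 0.0
```

View pics/w10.png

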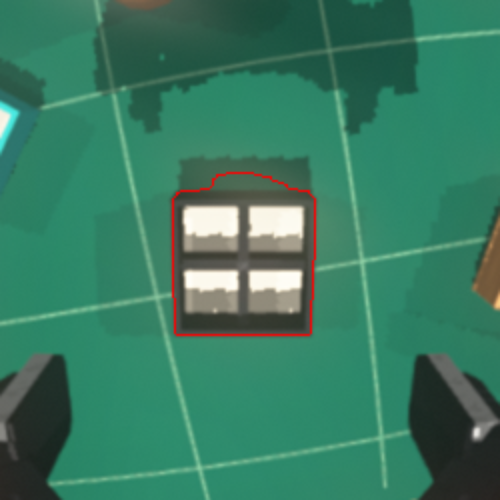

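Black four-compartment tray, aligned, with the mask clean on the far and lateral edges. Grasp and lift.

```bash
python3 -m crank '[{"dx":0.5,"dy":0.01,"dz":-0.02,"roll":0},{"dx":1.0,"dy":0.01,"dz":-0.02,"roll":0},{"dx":1.6,"dy":0.01,"dz":-0.02,"roll":0},{"dx":2.0,"dy":0.01,"dz":-0.02,"roll":0},{"dx":2.09,"dy":0.01,"dz":-0.02,"roll":0}]' 1 |tail -2
python3 -m crank '[{"dx":0,"dy":0,"dz":0,"roll":0},{"dx":0,"dy":0,"dz":0,"roll":0},{"dx":0,"dy":0,"dz":0,"roll":0},{"dx":0,"dy":0,"dz":0,"roll":0},{"dx":0,"dy":0,"dz":0,"roll":0}]' 0
python3 -m crank '[{"dx":-0.4,"dy":0,"dz":0,"roll":0},{"dx":-1.0,"dy":0,"dz":0,"roll":0},{"dx":-1.7,"dy":0,"dz":0,"roll":0},{"dx":-2.4,"dy":0,"dz":0,"roll":0},{"dx":-2.8,"dy":0,"dz":0,"roll":0}]' 0 | tail -2
python3 - <<'E'
from h import *
go((.464,.3145,.17),-10.4)
E
```

```text
contact_force: [0.2, 0.6, 0.6]
grip_width: 0.0854
time_s: 22.78
position: [0.4848, -0.2852, 0.0053]
tcp_rot: [0.454, 0.543, 0.452, -0.543]
contact_force: [0.0, 0.7, 6.1]
grip_width: 0.0587
contact_force: [-0.2, -0.2, -0.4]
grip_width: 0.0588
t 23.4 at [ 0.4845 -0.285   0.1746] yaw -10.4 tilt [0.003 0.002] w 0.0588 q6 -0.55 |dx dy dz [ 0.053 -2.132 -9.767] roll 0.0
```

```bash
python3 -m crank '[{"dx":0,"dy":-0.1,"dz":-0.5,"roll":0},{"dx":0,"dy":-0.2,"dz":-1.1,"roll":0},{"dx":0,"dy":-0.4,"dz":-1.8,"roll":0},{"dx":0,"dy":-0.6,"dz":-2.6,"roll":0},{"dx":0,"dy":-0.8,"dz":-3.4,"roll":0}]' 0 | tail -1
python3 -m crank '[{"dx":0,"dy":-0.2,"dz":-0.8,"roll":0},{"dx":0,"dy":-0.3,"dz":-1.6,"roll":0},{"dx":0,"dy":-0.5,"dz":-2.4,"roll":0},{"dx":0,"dy":-0.7,"dz":-3.2,"roll":0},{"dx":0,"dy":-0.8,"dz":-3.9,"roll":0}]' 0 | tail -1
python3 -m crank '[{"dx":0,"dy":-0.1,"dz":-0.6,"roll":0},{"dx":0,"dy":-0.3,"dz":-1.2,"roll":0},{"dx":0,"dy":-0.4,"dz":-1.8,"roll":0},{"dx":0,"dy":-0.5,"dz":-2.3,"roll":0},{"dx":0,"dy":-0.53,"dz":-2.47,"roll":0}]' 0 | tail -1
python3 -m crank '[{"dx":0.2,"dy":0,"dz":0,"roll":0},{"dx":0.5,"dy":0,"dz":0,"roll":0},{"dx":0.9,"dy":0,"dz":0,"roll":0},{"dx":1.2,"dy":0,"dz":0,"roll":0},{"dx":1.2,"dy":0,"dz":0,"roll":0}]' 0 | tail -2
python3 - <<'E'
from h import *
go((.464,.3145,.0733),-10.4)
E
```

```text
grip_width: 0.0587
grip_width: 0.059
grip_width: 0.0589
contact_force: [0.1, 1.0, -0.4]
grip_width: 0.0588
t 25.9 at [0.4623 0.3132 0.0979] yaw -10.4 tilt [-0.004  0.003] w 0.0588 q6 0.58 |dx dy dz [ 0.409  0.026 -0.028] roll -0.0
```

```bash
python3 -m crank '[{"dx":0.15,"dy":0.01,"dz":0,"roll":0},{"dx":0.3,"dy":0.01,"dz":0,"roll":0},{"dx":0.36,"dy":0.01,"dz":0,"roll":0},{"dx":0.36,"dy":0.01,"dz":0,"roll":0},{"dx":0.36,"dy":0.01,"dz":0,"roll":0}]' 0 | sed -n '2p;4,5p'
python3 - <<'E'
from h import *
go((.464,.3145,.0733),-10.4)
E
```

```text
position: [0.4644, 0.3152, 0.0786]
contact_force: [-0.3, -0.1, -0.9]
grip_width: 0.0589
t 26.52 at [0.4644 0.3152 0.0786] yaw -10.3 tilt [ 0.001 -0.   ] w 0.0589 q6 0.58 |dx dy dz [ 0.088 -0.004  0.013] roll 0.01
```

```bash
python3 -m crank '[{"dx":0.03,"dy":0,"dz":0.01,"roll":0},{"dx":0.06,"dy":0,"dz":0.01,"roll":0},{"dx":0.09,"dy":0,"dz":0.01,"roll":0},{"dx":0.1,"dy":0,"dz":0.01,"roll":0},{"dx":0.1,"dy":0,"dz":0.01,"roll":0}]' 0 | sed -n '2p;4,5p'
python3 -m crank '[{"dx":0,"dy":0,"dz":0,"roll":0},{"dx":0,"dy":0,"dz":0,"roll":0},{"dx":0,"dy":0,"dz":0,"roll":0},{"dx":0,"dy":0,"dz":0,"roll":0},{"dx":0,"dy":0,"dz":0,"roll":0}]' 0|sed -n '2p;4,5p'
```

```text
position: [0.4642, 0.3145, 0.0733]
contact_force: [-2.5, -1.0, 7.8]
grip_width: 0.059
position: [0.4642, 0.3145, 0.0733]
contact_force: [-2.1, -0.1, 7.7]
grip_width: 0.0588
```

```bash
python3 -m crank '[{"dx":0,"dy":0,"dz":0,"roll":0},{"dx":0,"dy":0,"dz":0,"roll":0},{"dx":0,"dy":0,"dz":0,"roll":0},{"dx":0,"dy":0,"dz":0,"roll":0},{"dx":0,"dy":0,"dz":0,"roll":0}]' 1|tail -1
python3 -m crank '[{"dx":-0.4,"dy":0,"dz":0,"roll":0},{"dx":-0.9,"dy":0,"dz":0,"roll":0},{"dx":-1.5,"dy":0,"dz":0,"roll":0},{"dx":-2.0,"dy":0,"dz":0,"roll":0},{"dx":-2.0,"dy":0,"dz":0,"roll":0}]' 1 | tail -2
python3 - <<'E'
from h import *
w=shot("wrist")
P,a=square(w,"tray",(.465,.314),.1,.06,.05)
cv2.imwrite("pics/w11.png",cv2.resize(cv2.imread("pics/dbg.png")[60:310,130:380],None,fx=2,fy=2))
s=shot("scene");q=plane(s,[(157+52/4.333,149+(390-260)/4.333),(157+130/4.333,149+(318-260)/4.333)],.01)[:,:2]
d=q[1]-q[0];b=np.degrees(np.arctan2(d[1],d[0]));print("bar yaw",b)
go((.625,-.135,.15),b+90,180)
E
```

```text
grip_width: 0.0856
contact_force: [0.0, -0.2, -0.3]
grip_width: 0.0857
tray centre [0.4631 0.3156] yaw90 79.6 extents mm [68.3 59.7]
bar yaw -158.23504227054258
t 29.12 at [0.4638 0.3143 0.1918] yaw -10.4 tilt [-0.  0.] w 0.0855 q6 0.58 |dx dy dz [0.697 3.989 6.883] roll 5.79
```

View pics/w11.png

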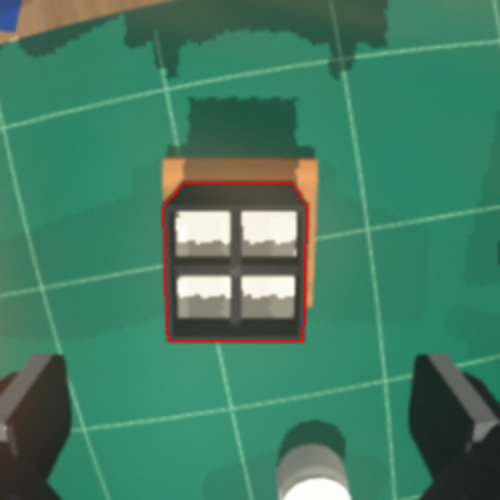

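```bash
python3 -m crank '[{"dx":0,"dy":0.3,"dz":0.5,"roll":0},{"dx":0,"dy":0.7,"dz":1.2,"roll":0},{"dx":0,"dy":1.1,"dz":1.9,"roll":0},{"dx":0,"dy":1.5,"dz":2.6,"roll":0},{"dx":0,"dy":1.9,"dz":3.3,"roll":0}]' 1 | tail -1
python3 -m crank '[{"dx":0,"dy":0.4,"dz":0.7,"roll":1},{"dx":0,"dy":0.8,"dz":1.4,"roll":2},{"dx":0,"dy":1.2,"dz":2.1,"roll":3},{"dx":0.2,"dy":1.7,"dz":2.9,"roll":4},{"dx":0.4,"dy":2.1,"dz":3.6,"roll":5}]' 1 | tail -1
python3 -m crank '[{"dx":0.3,"dy":0,"dz":0,"roll":0.55},{"dx":0.6,"dy":0,"dz":0,"roll":0.55},{"dx":0.6,"dy":0,"dz":0,"roll":0.55},{"dx":0.6,"dy":0,"dz":0,"roll":0.55},{"dx":0.6,"dy":0,"dz":0,"roll":0.55}]' 1 | tail -1
python3 - <<'E'
from h import *
w=shot("wrist")
P,a=square(w,"wood",(.625,-.133),.01,.06,.055)
go((P[0],P[1],.004),a)
cv2.imwrite("pics/w12.png",cv2.resize(cv2.imread("pics/dbg.png")[60:310,130:380],None,fx=2,fy=2))
E
```

```text
grip_width: 0.0854
grip_width: 0.0856
grip_width: 0.0853
wood centre [ 0.6264 -0.1326] yaw90 24.2 extents mm [59.3 60.1]
t 31.05 at [ 0.6263 -0.1356  0.1334] yaw -65.8 tilt [ 0.001 -0.001] w 0.0855 q6 0.76 |dx dy dz [ 2.157 -0.048 -0.02 ] roll 0.0
```

View pics/w12.png

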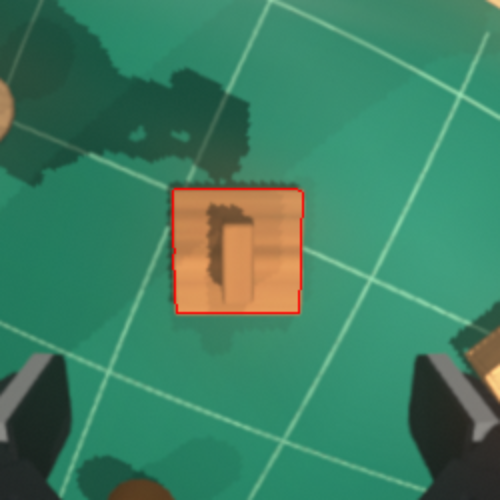

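```bash
python3 -m crank '[{"dx":0.5,"dy":-0.05,"dz":-0.02,"roll":0},{"dx":1.0,"dy":-0.05,"dz":-0.02,"roll":0},{"dx":1.5,"dy":-0.05,"dz":-0.02,"roll":0},{"dx":1.9,"dy":-0.05,"dz":-0.02,"roll":0},{"dx":2.0,"dy":-0.05,"dz":-0.02,"roll":0}]' 1 |sed -n '2p;4,5p'
python3 -m crank '[{"dx":0,"dy":0,"dz":0,"roll":0},{"dx":0,"dy":0,"dz":0,"roll":0},{"dx":0,"dy":0,"dz":0,"roll":0},{"dx":0,"dy":0,"dz":0,"roll":0},{"dx":0,"dy":0,"dz":0,"roll":0}]' 0
python3 -m crank '[{"dx":0,"dy":0,"dz":0,"roll":0},{"dx":0,"dy":0,"dz":0,"roll":0},{"dx":0,"dy":0,"dz":0,"roll":0},{"dx":0,"dy":0,"dz":0,"roll":0},{"dx":0,"dy":0,"dz":0,"roll":0}]' 0
```

```text
position: [0.6248, -0.1322, 0.0112]
contact_force: [0.2, 0.3, -0.7]
grip_width: 0.0858
time_s: 32.3
position: [0.6262, -0.133, 0.0133]
tcp_rot: [0.148, 0.692, 0.148, -0.691]
contact_force: [0.6, 0.4, 5.9]
grip_width: 0.0124
time_s: 32.92
position: [0.6262, -0.133, 0.0133]
tcp_rot: [0.148, 0.692, 0.148, -0.691]
contact_force: [-0.8, -0.5, 5.1]
grip_width: 0.0126
```

```bash
python3 -m crank '[{"dx":-0.4,"dy":0,"dz":0,"roll":0},{"dx":-1.1,"dy":0,"dz":0,"roll":0},{"dx":-1.9,"dy":0,"dz":0,"roll":0},{"dx":-2.7,"dy":0,"dz":0,"roll":0},{"dx":-3.4,"dy":0,"dz":0,"roll":0}]' 0 | tail -2
python3 - <<'E'
from h import *
go((.4638,.315,.22),-10.4,180)
E
```

```text
contact_force: [0.1, 0.2, 0.2]
grip_width: 0.0122
t 33.55 at [ 0.6255 -0.1327  0.2179] yaw -65.9 tilt [ 0. -0.] w 0.0122 q6 0.77 |dx dy dz [-0.036 -7.911 -0.593] roll -5.55
```

```bash
python3 -m crank '[{"dx":0,"dy":-0.6,"dz":0,"roll":0},{"dx":0,"dy":-1.4,"dz":-0.1,"roll":0},{"dx":0,"dy":-2.2,"dz":-0.1,"roll":0},{"dx":0,"dy":-3.0,"dz":-0.2,"roll":0},{"dx":0,"dy":-3.8,"dz":-0.3,"roll":0}]' 0 | tail -1
python3 -m crank '[{"dx":0,"dy":-0.8,"dz":-0.1,"roll":-1},{"dx":0,"dy":-1.6,"dz":-0.1,"roll":-2},{"dx":0,"dy":-2.4,"dz":-0.2,"roll":-3},{"dx":0,"dy":-3.2,"dz":-0.2,"roll":-4},{"dx":0,"dy":-4.0,"dz":-0.3,"roll":-5}]' 0 | tail -1
python3 -m crank '[{"dx":0.2,"dy":0,"dz":0,"roll":-0.55},{"dx":0.5,"dy":0,"dz":0,"roll":-0.55},{"dx":0.8,"dy":0,"dz":0,"roll":-0.55},{"dx":1.1,"dy":0,"dz":0,"roll":-0.55},{"dx":1.3,"dy":0,"dz":0,"roll":-0.55}]' 0 | tail -1
python3 -m crank '[{"dx":0,"dy":0,"dz":0,"roll":0},{"dx":0,"dy":0,"dz":0,"roll":0},{"dx":0,"dy":0,"dz":0,"roll":0},{"dx":0,"dy":0,"dz":0,"roll":0},{"dx":0,"dy":0,"dz":0,"roll":0}]' 0 | tail -2
python3 - <<'E'
from h import *
go((.4638,.315,.1093),-10.4,180)
s=shot("side");y=s["color"][60:190,150:310];cv2.imwrite("pics/s2.png",cv2.resize(y[:,:,::-1],None,fx=4,fy=4,interpolation=cv2.INTER_CUBIC))
E
```

```text
grip_width: 0.0126
grip_width: 0.0126
grip_width: 0.0128
contact_force: [-0.1, -0.1, -0.4]
grip_width: 0.0127
t 36.05 at [0.4672 0.3091 0.1386] yaw -10.4 tilt [ 0. -0.] w 0.0127 q6 0.57 |dx dy dz [ 0.489 -0.074 -0.087] roll 0.0
```

View pics/s2.png

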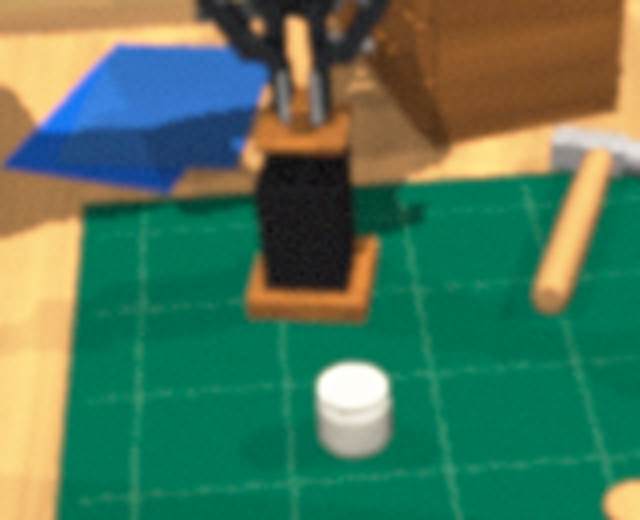

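The cover is held level just above the stack at crop pixel (300,130). Correct sideways first, then lower.

```bash
python3 -m crank '[{"dx":0,"dy":-0.07,"dz":-0.09,"roll":0},{"dx":0.15,"dy":-0.07,"dz":-0.09,"roll":0},{"dx":0.3,"dy":-0.07,"dz":-0.09,"roll":0},{"dx":0.4,"dy":-0.07,"dz":-0.09,"roll":0},{"dx":0.4,"dy":-0.07,"dz":-0.09,"roll":0}]' 0 | sed -n '2p;4,5p'
python3 -m crank '[{"dx":0.03,"dy":0,"dz":0,"roll":0},{"dx":0.06,"dy":0,"dz":0,"roll":0},{"dx":0.09,"dy":0,"dz":0,"roll":0},{"dx":0.09,"dy":0,"dz":0,"roll":0},{"dx":0.09,"dy":0,"dz":0,"roll":0}]' 0 | sed -n '2p;4,5p'
python3 -c "
from h import *
go((.4638,.315,.1093),-10.4,180)"
```

```text
position: [0.4634, 0.3148, 0.1134]
contact_force: [0.2, -0.3, 0.2]
grip_width: 0.0125
position: [0.4641, 0.3152, 0.1093]
contact_force: [-0.1, -0.3, 2.3]
grip_width: 0.0127
t 37.35 at [0.4641 0.3152 0.1093] yaw -10.4 tilt [ 0.001 -0.   ] w 0.0127 q6 0.58 |dx dy dz [-0.    -0.005  0.005] roll 0.0
```

```bash
python3 -m crank '[{"dx":0.01,"dy":0,"dz":0,"roll":0},{"dx":0.01,"dy":0,"dz":0,"roll":0},{"dx":0.01,"dy":0,"dz":0,"roll":0},{"dx":0.01,"dy":0,"dz":0,"roll":0},{"dx":0.01,"dy":0,"dz":0,"roll":0}]' 1|sed -n '2p;4,5p'
python3 -m crank '[{"dx":-0.3,"dy":0,"dz":0,"roll":0},{"dx":-0.8,"dy":0,"dz":0,"roll":0},{"dx":-1.4,"dy":0,"dz":0,"roll":0},{"dx":-2.0,"dy":0,"dz":0,"roll":0},{"dx":-2.0,"dy":0,"dz":0,"roll":0}]' 1 | tail -2
python3 - <<'E'
from h import *
w=shot("wrist");square(w,"wood",(.464,.315),.106,.06,.05)
a=cv2.resize(cv2.imread("pics/dbg.png")[90:310,130:380],(400,352))
s=shot("side")["color"][60:190,150:310,::-1];b=cv2.resize(s,(400,325),interpolation=cv2.INTER_CUBIC)
cv2.imwrite("pics/fin.png",np.hstack([a[:325],b]))
s=shot("scene")
q=proj(s,[(.464,-.146,.055),(.635,.006,.045),(.48,.139,.042),(.647,-.314,.02)]);print(q.round())
E
```

```text
position: [0.4639, 0.3151, 0.1083]
contact_force: [-0.4, 0.2, 0.2]
grip_width: 0.0853
contact_force: [-0.6, 0.9, -1.3]
grip_width: 0.0849
wood centre [0.465  0.3171] yaw90 79.7 extents mm [67.3 62.9]
[[247. 135.]
 [208. 222.]
 [305. 243.]
 [148. 122.]]
```

View pics/fin.png

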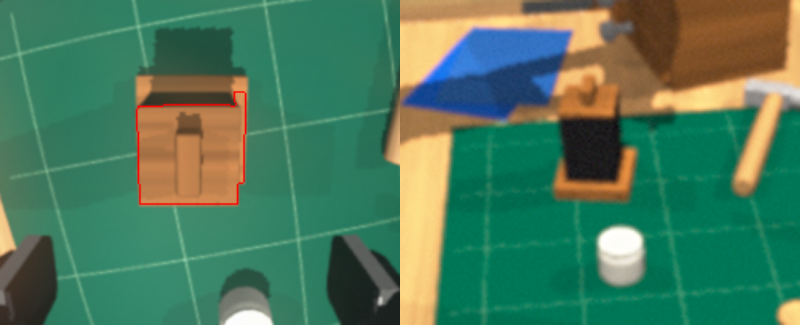

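The stack stands square and upright with the cover flat on top. Its mask took in a sliver of the base on the right, which explains the 62.9 mm reading. The gripper is clear, so I'm handing in.

```bash
python3 -c "
from h import *
s=r.get_state();print(s['time_s'],s['position'],s['contact_force']);r.sign_off()"
```

```text
38.75 [0.4633061  0.31488181 0.22737996] [ 0.16410085 -0.69814115 -0.41690449]
the job is handed in; nothing more can be done
```

The stack is built on the wooden base: undivided tray, then two compartments, then four, then the cover. I handed it in at 38.8 s of robot time; the sign-off gives no verdict.

**Seating:** each piece met contact at its calculated seated height, and the last wrist view of each put it within about 3 mm of the one below. The final wrist and side views show the stack square and upright, with the gripper clear above it.

**Readings that disagreed:**
- The last reading of the cover was stretched to 62.9 mm because the colour mask caught a sliver of the base. It put the cover about 2.4 mm off the tray below, so treat that figure as rough.
- Seated height was judged from the arm's position at contact, not measured from the pictures.

**Bystanders:** I didn't re-measure the jar, spool, tin and gift box at the end. The arm passed well above them on every move, and the tin stands in place in the final pictures. I left the turquoise look-alike alone.

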